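# Wind the pottery bench timer past its top mark and back to the soak time

### The arm

A 7-joint arm with a two-finger parallel gripper is mounted at the origin on the work surface. World frame = base frame: x ahead of the robot, y to its left, z up, the work surface at z = 0. Lengths are in m, angles in rad, forces in N, time in s.
With the tool pointing down it reaches from about 0.425 to 0.875 m from the base axis. Payload 4.7 kg.
Tool frame: the origin (TCP) lies midway between the tips of the shut fingers; the grasp point (between the pads) lies 19 mm behind it; z points along the fingers, y is the direction in which the jaws open and shut (so a half turn about z gives the same grasp; the last joint's range is limited). The gripper opens to 85 mm and grips with 20 to 120 N. Pads are 22 mm wide; open, the fingers measure 114 mm over their backs; the gripper's body (76 mm by 85 mm) begins 54 mm behind the grasp point. The pads swing forward as they close: fully open they stand 13 mm farther back than shut.
Start: joints at [1.182, 0.321, -0.07, 1.45, 0.023, 1.371, -0.057], TCP at [0.255, -0.598, 0.231] pointing down, gripper open.
Joint ranges: [-2.86, 2.86], [-0.3, 2.09], [-1.38, 1.24], [0.06, 2.45], [-1.56, 4.7], [0.09, 2.05], [-2.69, 2.69]. Speed limits (rad/s): [2.57, 2.57, 3.14, 3.14, 3.14, 3.14, 3.14].

### API

Orientations are given as a rotation vector (axis times angle).
In Python, from station import r gives the robot as it stands. The module is installed in compiled form; this text tells all that it offers. Calls block until the motion is done:
- r.move_to(position, orientation): joint-space move of the TCP to a pose.
- r.move_straight(position, max_speed=0.15, rot=None): straight line of the TCP; rot=None keeps the orientation; max_speed is the mean speed in m/s.
- r.set_joints(angles): joint-space move.
- r.command_gripper(opening, grip_force=None): opening from 0.0 (shut) to 1.0 (fully open); grip_force is the grip in N (None keeps the last); returns when the fingers have stopped.
- r.wait(seconds).
- r.solve_ik(position, orientation): joint angles nearest the present ones, or None.
- r.get_state(): the state.
- r.camera(name): name is "side" or "top" or "wrist"; returns a dict with "img" (400x640x3 uint8, red, green, blue), "fx", "fy", "cx", "cy" (pixels), "T" (4x4, takes a point from camera to world coordinates). Camera axes: x right, y down, z forward; pixel columns grow to the right and rows downward; lengths in m; the calibration is good to about 2 mm. The wrist camera is an equidistant fisheye: a pixel r from the principal point sees the ray r / f radians off the axis. A picture is of the moment at which its call begins. There is no depth.
A pose or a line that the arm cannot do raises r.MotionError and nothing moves.
- r.job_done(): hands the job in, once; it reports no verdict.
The state is a dict: "time_s": time; "joint_positions": joint angles; "joint_velocities": joint speeds; "joint_torque": joint torques, N m; "position": TCP position; "tool_rot": TCP orientation; "wrist_force": force on the tool from outside, world axes, zero at the start; "moment": the same for the moment, N m; "opening": opening from 0.0 (shut) to 1.0 (fully open).
Only numpy, scipy, OpenCV 4.12 (cv2) and the standard library are available. Lean on these libraries where they do the work, as an engineer would, in place of code of your own. Each camera call takes 0.05 s, during which the arm holds its last target.

### The job

Set the bell timer for the glaze soak: grip its winged knob, wind it clockwise until the pointer is past the blue top mark, then turn it back until the pointer stands at the red tab, within one minute mark, and let go. The movement is stiff and the timer stands loose on its wooden bat, so bear down on the knob firmly all the while you turn, with some 10 to 20 N and never more than 25 N, so that the timer neither swings round nor slides. Leave the red tab and the pottery alone.

Things in the scene. Friction and masses are not known exactly. Their poses are not given: they have to be found in the camera images.
- timer: Loose round bell timer: steel drum 96 mm across, white dial on top 34 mm above the bat, 76 mm tall with its knob, 0.4 kg, on a slippery plastic foot 68 mm across. Origin: underside centre, on the knob's axis; z up. 0 minutes lies on its -x side; minutes run clockwise from above, 0.09 rad each. A twist over 0.1 N m turns it on the bat unless it is pressed down with 10 N or more.
- timer_rim (a point): Point on the timer housing's rim at the 0 minute mark, 48 mm from the axis, 34 mm above the bat when standing. It shows whether the housing has swung round or slid.
- top_mark (a point): Point on the top mark, a long blue bar on the white dial at 20 minutes (1.8 rad), 38 mm from the axis, 34 mm above the bat. The other minutes have thin black ticks, longer every 5.
- knob_grip (a point): Middle of the winged knob, on the axis, 65 mm above the bat, where to grip. The wing is a black upright bar 44 mm long, 14 mm thick, 36 mm tall (40 to 76 mm above the bat) on a round skirt 48 mm across. x runs along the wing (pointer at the -x end, where its top has a white line), y across the thickness, z up. It does not give when pressed down.
- pointer_tip (a point): Tip of the knob's black pointer, 38 mm from the axis, 37 mm above the bat. To be set at tab_mark.
- tab_mark (a point): Inner point of the red tab (9 x 6 x 6 mm, on the dial's edge) that marks the time to set, 38 mm from the axis, 37 mm above the bat.
- knob (a joint): Angle of the knob against the dial in rad: 0 at the 0 minute mark, grows clockwise seen from above, top mark at 1.80, hard end stop at 2.05. Turning takes about 0.18 N m either way; it stays where it is left.
- tab (a joint): Angle of the red tab on the same scale as the knob, between 0.7 and 1.4. Stiff, not to be moved.
- bat: Round wooden throwing bat on which the timer stands, fixed to the bench, 200 mm across, 12 mm thick, level: its top is 12 mm above the bench. Origin: centre of its underside.
- leaf_dish: Loose bowed leaf of unglazed clay, 125 x 55 mm, about 20 mm high, on the black ware board (300 x 276 x 14 mm) to the left of the timer. Origin: centre of its underside. Leave alone.
- bisque_bowl: Loose unglazed bowl, 84 mm across, 40 mm high, to the right of the timer. Origin: centre of its underside. Leave alone.
- glaze_jar: Loose closed green glass jar with white cap, 64 mm across, 75 mm high, to the right of the timer. Origin: centre of its underside. Leave alone.
Mind the look-alikes: they are no part of the job. What is shaped like the timer but pink or purple is not meant.

How it is judged:
By the outcome, as a careful person would: the job done as asked, in the order asked, and still so for the second after the job is handed in, with the robot touching nothing.
It also fails if it takes over 72 s, if anything falls off the work surface, if the arm or the gripper's body presses on something with over 40 N, if the wrist force passes 120 N, or if a joint passes its speed limit or range.

## Working session

There is one attempt and no reset: what is moved stays moved. The work goes in short steps, each a Python script; the robot and the scene stay as the last script left them, time stands still between calls to the robot, and variables do not carry over. Pictures are saved under pics/ and viewed, and the job is handed in when it is done.

```bash
mkdir -p pics; ls
python3 - <<'E'
from station import r
import cv2
s=r.get_state(); print(s)
for n in("side","top","wrist"):
    c=r.camera(n); cv2.imwrite(f"pics/{n}0.png",c["img"][:,:,::-1]); print(n,c["fx"],c["fy"],c["cx"],c["cy"],c["T"].round(4).tolist())
E
```

```text
pics
{'time_s': 0.0, 'joint_positions': array([ 1.18209491,  0.32185695, -0.07008337,  1.45168128,  0.02260536,
        1.37079688, -0.05688812]), 'joint_velocities': array([-0.0001257 , -0.00020674,  0.00084801, -0.00138394,  0.00072458,
        0.00141983, -0.00134799]), 'joint_torque': array([ 1.06717371e-04, -4.93581712e+01, -3.82242836e-01, -3.14334226e+01,
        1.29755441e-02,  1.13235146e-02, -2.42033371e-05]), 'position': array([ 0.25453792, -0.59750046,  0.23019829]), 'tool_rot': array([-3.07622522e+00, -6.28136854e-01,  7.73212665e-04]), 'wrist_force': array([ 0.2413826 , -1.35607948,  0.31477145]), 'moment': array([ 0.03908147, -0.0585301 ,  0.00245691]), 'opening': 0.9992583020242104}
side 474.77318660066595 474.77318660066595 327.65934442784226 201.24843350647123 [[-0.9785, -0.1354, 0.1559, 0.3336], [-0.2064, 0.6203, -0.7568, 0.8545], [0.0058, -0.7726, -0.6348, 0.7542], [0.0, 0.0, 0.0, 1.0]]
top 509.1210743715203 509.1210743715203 323.50302032793854 201.27588526954378 [[0.0281, -0.9845, 0.1731, 0.3129], [-0.9996, -0.0292, -0.0042, 0.0291], [0.0092, -0.1729, -0.9849, 1.1022], [0.0, 0.0, 0.0, 1.0]]
wrist 309.70691628693146 309.70691628693146 323.1756793720374 201.2755984509497 [[0.3916, -0.8768, -0.279, 0.325], [-0.9202, -0.3738, -0.1167, -0.568], [-0.0019, 0.3024, -0.9532, 0.3737], [0.0, 0.0, 0.0, 1.0]]
```

View pics/side0.png

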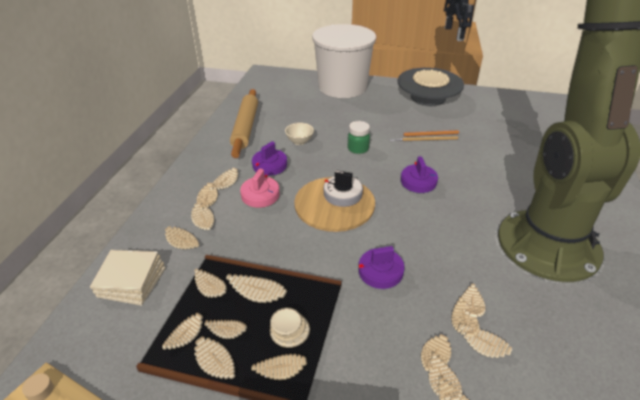

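View pics/top0.png

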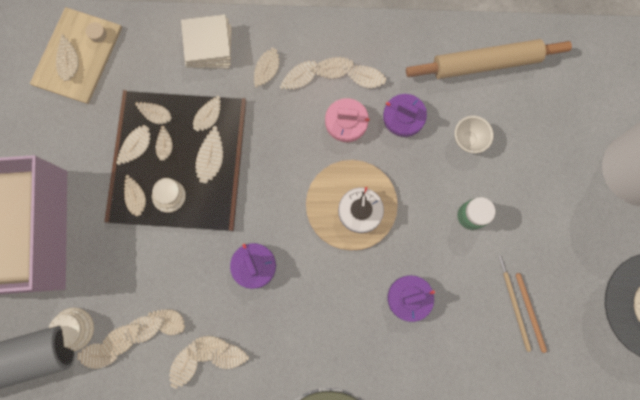

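View pics/wrist0.png

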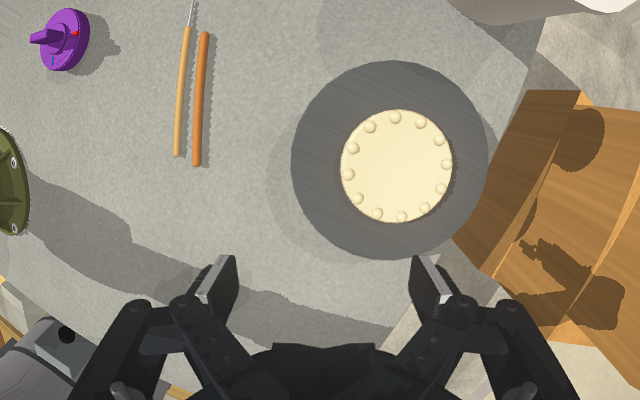

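The timer is the white dial on the wooden bat, at about (361,210) in the top view and (343,190) in the side view. I'll locate it and then look with the wrist camera.

```bash
cat > h.py <<'E'
import numpy as np,cv2
from station import r
from scipy.spatial.transform import Rotation as R
def ray(c,uv):
    d=np.array([(uv[0]-c["cx"])/c["fx"],(uv[1]-c["cy"])/c["fy"]])
    if c["name"]=="wrist":
        t=np.linalg.norm(d); v=np.array([*(d/max(t,1e-9)*np.sin(t)),np.cos(t)])
    else: v=np.array([*d,1.])
    return c["T"][:3,3],c["T"][:3,:3]@v
def plane(c,uv,z):
    o,d=ray(c,uv); return o+d*(z-o[2])/d[2]
def proj(c,p):
    q=np.linalg.inv(c["T"])@np.array([*p,1]); 
    if c["name"]=="wrist":
        n=np.linalg.norm(q[:2]); t=np.arctan2(n,q[2]); d=q[:2]/max(n,1e-9)*t
    else: d=q[:2]/q[2]
    return np.array([c["fx"]*d[0]+c["cx"],c["fy"]*d[1]+c["cy"]])
def cam(n):
    c=r.camera(n); c["name"]=n; return c
def crop(c,uv,h,k,fn):
    u,v=map(int,uv); im=c["img"]; y0,x0=max(v-h,0),max(u-h,0)
    cv2.imwrite("pics/"+fn,cv2.resize(im[y0:v+h,x0:u+h,::-1],None,fx=k,fy=k,interpolation=cv2.INTER_CUBIC)); print(fn,"origin",x0,y0,"scale",k)
def down(yaw): # tool z down, tool x at yaw: 
    return (R.from_euler("z",yaw)*R.from_rotvec([np.pi,0,0])).as_rotvec()
E
python3 - <<'E'
from h import *
t=cam("top");s=cam("side")
crop(t,(361,210),35,8,"top_c.png");crop(s,(343,188),35,8,"side_c.png")
hsv=cv2.cvtColor(t["img"],cv2.COLOR_RGB2HSV)
m=cv2.inRange(hsv,(10,70,60),(28,255,255)); 
n,l,st,ce=cv2.connectedComponentsWithStats(m)
for i in range(1,n):
    if st[i,4]>300: print(st[i],ce[i])
print(plane(t,(352,205),.012),plane(t,(361,210),.046))
print(plane(s,(343,190),.046))
E
```

```text
top_c.png origin 326 175 scale 8
side_c.png origin 308 153 scale 8
[  31    9   90   94 3953] [76.73336706 56.03263344]
[ 406   40  166   38 3017] [488.93404044  58.49950282]
[108  91  19 111 345] [118.02608696 139.75652174]
[ 306  160   91   90 4636] [347.99094047 202.86324418]
[504 273  27  78 316] [516.86708861 311.53164557]
[516 273  31  80 479] [530.80584551 312.64091858]
[ 0.49810518 -0.03760439  0.012     ] [ 0.4822363  -0.05463437  0.046     ]
[ 0.48006172 -0.03956407  0.046     ]
```

View pics/top_c.png

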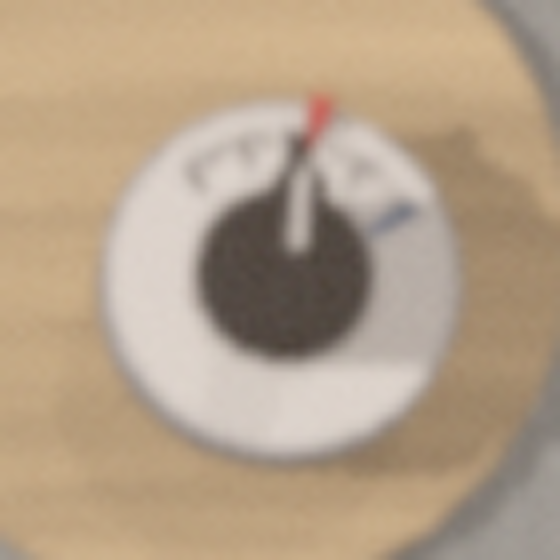

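View pics/side_c.png

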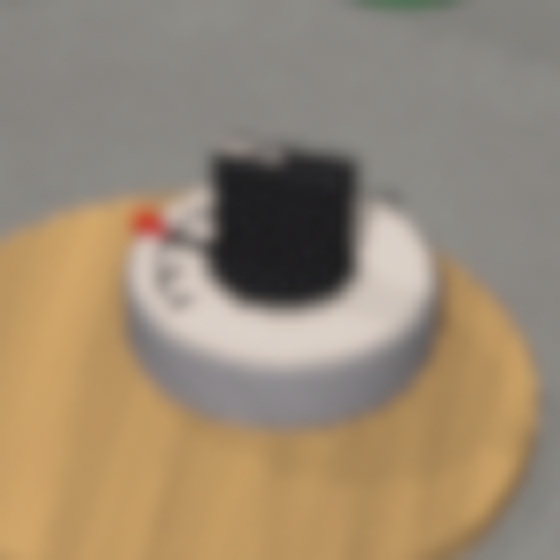

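Run:
```python
from h import *
t=cam("top");s=cam("side")
a=ray(t,(360.6,209.6));b=ray(s,(342.8,187.1))
da=a[1]/np.linalg.norm(a[1]);db=b[1]/np.linalg.norm(b[1])
x=np.linalg.lstsq(np.stack([da,-db],1),b[0]-a[0],rcond=None)[0]
print(a[0]+da*x[0],b[0]+db*x[1]); print(plane(t,(360.6,209.6),.046),plane(s,(342.8,187.1),.046))
p=(plane(t,(360.6,209.6),.046)+plane(s,(342.8,187.1),.046))/2
for yaw in (-5,-70,175,110):
    q=r.solve_ik([p[0],p[1],.2],down(np.radians(yaw))); print(yaw,None if q is None else q.round(2))
r.move_to([p[0],p[1],.2],down(np.radians(-5)))
print(r.get_state()["time_s"],r.get_state()["position"],r.get_state()["wrist_force"])
c=cam("wrist");cv2.imwrite("pics/w1.png",c["img"][:,:,::-1]);print(proj(c,[p[0],p[1],.046]))
```

```text
[ 0.48346354 -0.05397585  0.04351041] [ 0.4831601  -0.05398833  0.0434625 ]
[ 0.48306245 -0.05378037  0.046     ] [ 0.48262608 -0.05074481  0.046     ]
-5 [ 0.67  0.01 -0.62  1.87  0.01  1.26 -1.61]
-70 None
175 [ 0.77  0.02 -0.72  1.87  0.01  1.26  1.53]
110 [ 0.74  0.02 -0.69  1.87  0.01  1.26  0.4 ]
2.475 [ 0.48296297 -0.05330977  0.20005759] [ 0.15772405  0.10467422 -0.16047378]
[321.54019653 184.41853519]
```

View pics/w1.png

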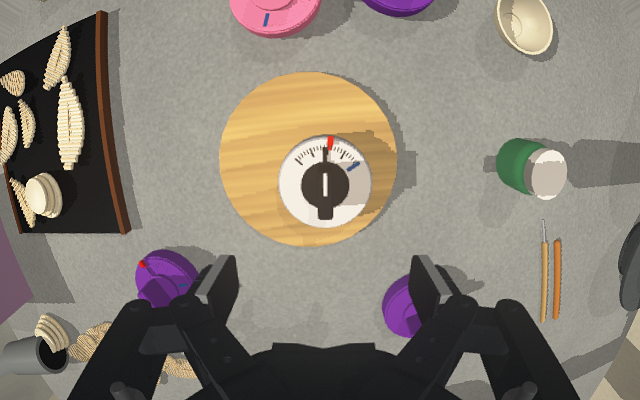

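Triangulation fits (height 0.0435 vs 0.046 expected). The dial is at wrist (325,181), pointer up at (325,148), red tab (331,143), blue mark (353,166). Now angles, measured by rays onto the dial plane.

```bash
cat >> h.py <<'E'
def meas(c,p0,fn=None,zd=.046,verbose=True):
    """mask-based points -> world; p0 rough axis"""
    im=c["img"];hsv=cv2.cvtColor(im,cv2.COLOR_RGB2HSV);H,W=im.shape[:2]
    vv,uu=np.mgrid[0:H,0:W]
    u0,v0=proj(c,[p0[0],p0[1],.046])
    near=((uu-u0)**2+(vv-v0)**2<75**2)
    def pts(m,z):
        v,u=np.nonzero(m); return np.array([plane(c,(a,b),z) for a,b in zip(u,v)])[:,:2] if len(u) else np.zeros((0,2))
    out={}
    red=near&((hsv[...,0]<6)|(hsv[...,0]>174))&(hsv[...,1]>150)&(hsv[...,2]>90)
    blue=near&(hsv[...,0]>100)&(hsv[...,0]<125)&(hsv[...,1]>80)
    black=near&(hsv[...,2]<75)
    out["red"]=pts(red,.049);out["blue"]=pts(blue,.046);out["black"]=pts(black,.049)
    if fn: crop(c,(u0,v0),60,6,fn)
    return out
def ang(p,c0): return np.degrees(np.arctan2(p[1]-c0[1],p[0]-c0[0]))
def rect(c,c0,z,fn=None,half=.055,n=560):
    """dial plane seen straight down: image up=+x, right=-y"""
    k=np.linspace(half,-half,n); Y,X=np.meshgrid(k+c0[1],k+c0[0])
    q=np.linalg.inv(c["T"])@np.stack([X.ravel(),Y.ravel(),np.full(X.size,z),np.ones(X.size)])
    nn=np.linalg.norm(q[:2],axis=0)
    d=q[:2]/nn*np.arctan2(nn,q[2]) if c["name"]=="wrist" else q[:2]/q[2]
    mx=(c["fx"]*d[0]+c["cx"]).reshape(n,n).astype(np.float32);my=(c["fy"]*d[1]+c["cy"]).reshape(n,n).astype(np.float32)
    o=cv2.remap(c["img"],mx,my,cv2.INTER_CUBIC)
    if fn: cv2.imwrite("pics/"+fn,o[:,:,::-1])
    return o
E
python3 - <<'E'
from h import *
p=np.array([.4829,-.0533])
r.move_to([p[0],p[1],.2],down(np.radians(175)))
c=cam("wrist");cv2.imwrite("pics/w2.png",c["img"][:,:,::-1])
o=rect(c,p,.046,"rect2.png")
m=meas(c,p)
for k in("red","blue"): q=m[k].mean(0); print(k,len(m[k]),q,ang(q,p),np.hypot(*(q-p)))
# white dial + knob as one contour
hsv=cv2.cvtColor(o,cv2.COLOR_RGB2HSV)
w=((hsv[...,1]<50)&(hsv[...,2]>120)).astype(np.uint8)*255
cs,_=cv2.findContours(w,cv2.RETR_EXTERNAL,cv2.CHAIN_APPROX_NONE); cc=max(cs,key=cv2.contourArea)
print(cv2.fitEllipse(cv2.convexHull(cc)),cv2.boundingRect(cc)); print(r.get_state()["time_s"])
E
```

```text
red 54 [ 0.5252459  -0.06407238] -14.272741863215256 0.04369461369006933
blue 38 [ 0.49938725 -0.08464547] -62.25630469628303 0.03541705719924033
((289.7535400390625, 287.6790771484375), (476.58770751953125, 481.79962158203125), 12.123766899108887) (52, 48, 477, 480)
5.1917
```

View pics/rect2.png

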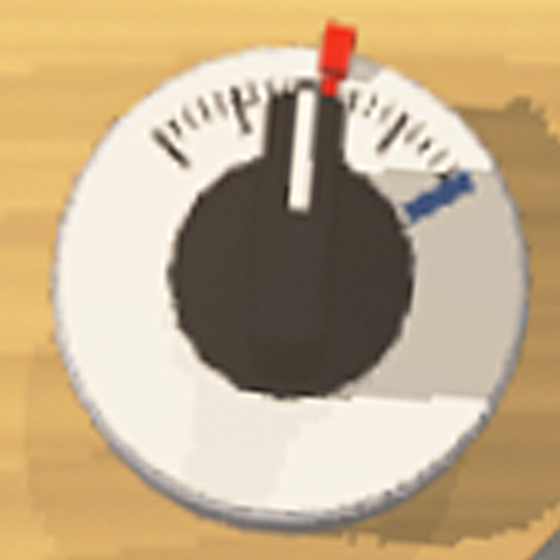

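View pics/w2.png

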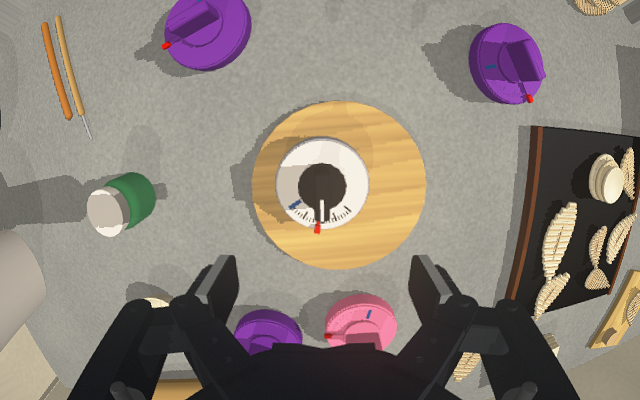

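The tab is at about −11.5° world, the blue mark about −59°, the pointer about −4°. I'll refine the centre from both yaw views, which cancels the hand-eye bias.

Run:
```python
from h import *
c2=cam("wrist"); s=r.get_state()
def Tm(p,rv):
    T=np.eye(4);T[:3,:3]=R.from_rotvec(rv).as_matrix();T[:3,3]=p;return T
rel=np.linalg.inv(Tm(s["position"],s["tool_rot"]))@c2["T"]
c1=dict(c2); c1["img"]=cv2.imread("pics/w1.png")[:,:,::-1].copy()
c1["T"]=Tm([.48296,-.05331,.20006],down(np.radians(-5)))@rel
p=np.array([.482,-.0553]); res=[]
for i,c in enumerate((c1,c2)):
    m=meas(c,p)
    # dial: white pixels; fit circle to hull pts on the plane z=.046, using upper-edge robust
    o=rect(c,p,.046,f"rectb{i}.png")
    hsv=cv2.cvtColor(o,cv2.COLOR_RGB2HSV)
    def w(q,z): return q
    sc=.11/559
    def toW(q): return np.array([p[0]+.055-q[1]*sc,p[1]+.055-q[0]*sc])
    bl=(hsv[...,2]<95).astype(np.uint8); yy,xx=np.mgrid[0:560,0:560]; bl[(xx-280)**2+(yy-280)**2>170**2]=0
    bl=cv2.morphologyEx(bl,cv2.MORPH_OPEN,np.ones((25,25)))
    # white line
    wl=((hsv[...,2]>150)&(hsv[...,1]<60)).astype(np.uint8); n,l,st,ce=cv2.connectedComponentsWithStats(wl)
    for k in range(1,n):
        if 500<st[k,4]<6000 and np.hypot(*(ce[k]-280))<170:
            v,u=np.nonzero(l==k); f=cv2.fitLine(np.stack([u,v],1).astype(np.float32),cv2.DIST_L2,0,.01,.01).ravel()
            print("line",st[k],ce[k],"world yaw",np.degrees(np.arctan2(-f[0],-f[1])))
    # dial rim: bright pixels grown, convex hull
    w_=((hsv[...,1]<45)&(hsv[...,2]>110)).astype(np.uint8); cs,_=cv2.findContours(w_,cv2.RETR_EXTERNAL,cv2.CHAIN_APPROX_NONE)
    h=cv2.convexHull(max(cs,key=cv2.contourArea)); 
    (ex,ey),ax,an=cv2.fitEllipse(h); print("dial",toW((ex,ey)),np.array(ax)*sc)
    for k in("red","blue"): print(k,m[k].mean(0))
    res.append([toW((ex,ey)),m["red"].mean(0),m["blue"].mean(0)])
a=np.mean(res,0);print(a); print("tab",ang(a[1],a[0]),np.hypot(*(a[1]-a[0])),"blue",ang(a[2],a[0]),np.hypot(*(a[2]-a[0])))
```

```text
line [ 261  207   29  122 2557] [275.12084474 268.11028549] world yaw -4.336976
dial [ 0.48585592 -0.05440917] [0.09354886 0.09476294]
red [ 0.52654515 -0.06291467]
blue [ 0.50055341 -0.08337603]
line [ 279   84   28  122 2342] [292.27625961 146.05807003] world yaw -4.14737
dial [ 0.48117337 -0.05530215] [0.0936826  0.09506465]
red [ 0.5252627  -0.06401303]
blue [ 0.49936037 -0.08457943]
[[ 0.48351464 -0.05485566]
 [ 0.52590392 -0.06346385]
 [ 0.49995689 -0.08397773]]
tab -11.479224839361352 0.043254502117448586 blue -60.551031876552464 0.033443119578724236
```

View pics/rectb0.png

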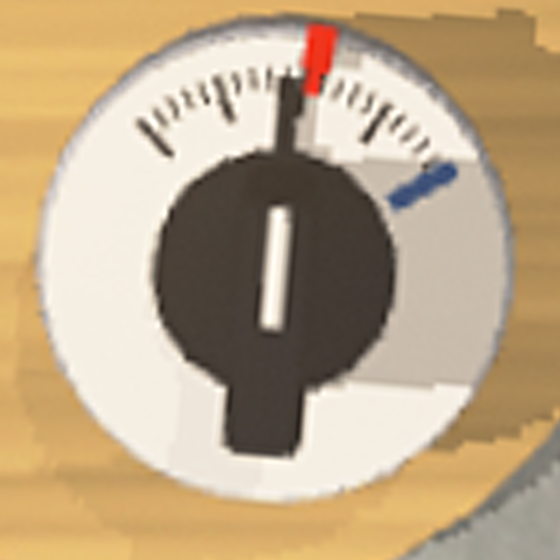

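Run:
```python
from h import *
p=[.4835,-.0545]; rv=down(np.radians(175.75))
r.command_gripper(.45,20)
r.move_to([*p,.12],rv)
r.move_straight([*p,.059],max_speed=.08)
s=r.get_state();print(s["time_s"],s["position"],s["wrist_force"],s["moment"],s["opening"])
c=cam("wrist");cv2.imwrite("pics/w3.png",c["img"][:,:,::-1])
crop(cam("side"),(343,180),35,8,"s3.png")
```

```text
7.0917 [ 0.48406889 -0.0545672   0.05954708] [ 0.14509552 -0.25577807  0.27941465] [ 0.02195345 -0.06076239  0.00606262] 0.453044029802309
s3.png origin 308 145 scale 8
```

View pics/w3.png

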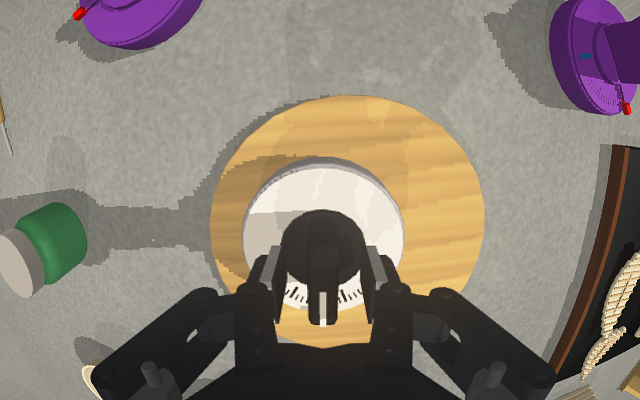

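View pics/s3.png

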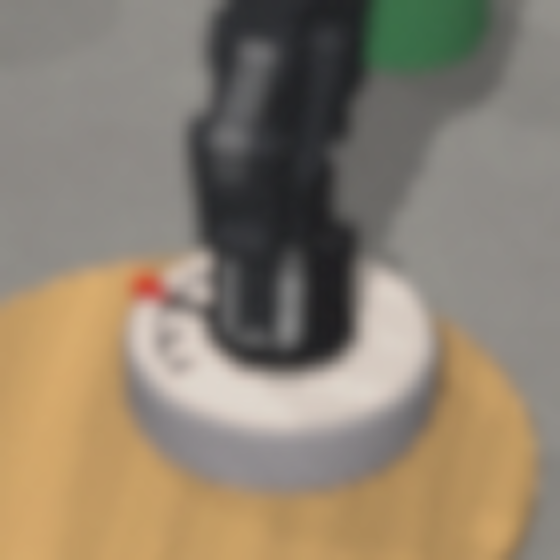

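Run:
```python
from h import *
c=cam("side")
f=lambda p:((proj(c,p)-[308,145]+.5)*8-.5).round()
for x in(-.011,0,.011): print(x,f([.4841+x,-.0546+.019,.064]),f([.4841+x,-.0546+.019,.09]))
for a in(-.024,.024,-.048,.048): print("r",a,f([.4835+a,-.0545,.052 if abs(a)<.03 else .046]))
```

```text
-0.011 [306. 327.] [308. 257.]
0 [269. 322.] [271. 252.]
0.011 [233. 317.] [235. 247.]
r -0.024 [360. 327.]
r 0.024 [205. 307.]
r -0.048 [437. 353.]
r 0.048 [128. 312.]
```

Prediction and picture agree: pad 233–306, skirt 205–360, dial 128–437. Now I'll grip and press.

Run:
```python
from h import *
def pr(t):
    s=r.get_state();print(t,round(s["time_s"],2),s["position"].round(4),s["wrist_force"].round(2),s["moment"].round(3),round(s["opening"],3)); return s
r.command_gripper(0.0,25);pr("grip25")
s=pr("");p=s["position"].copy()
rv=down(np.radians(175.75))
z=.059
for i in range(14):
    z-=.0005
    r.move_straight([.4835,-.0545,z],max_speed=.02)
    s=pr(f"z{z:.4f}")
    if s["wrist_force"][2]>9: break
```

```text
grip25 7.58 [ 0.4837 -0.0546  0.0593] [ 0.33 -0.56  1.85] [-0.049  0.052  0.026] 0.158
 7.58 [ 0.4837 -0.0546  0.0593] [ 0.33 -0.56  1.85] [-0.049  0.052  0.026] 0.158
z0.0585 7.83 [ 0.4838 -0.0545  0.0592] [-1.72 -0.6   8.36] [0.01  0.575 0.079] 0.161
z0.0580 8.07 [ 0.4838 -0.0546  0.0592] [-4.7   0.22 13.37] [ 0.113  0.928 -0.009] 0.158
```

Run:
```python
from h import *
def pr(t):
    s=r.get_state();print(t,round(s["time_s"],2),s["position"].round(4),s["wrist_force"].round(2),s["moment"].round(3),round(s["opening"],3)); return s
r.command_gripper(0.0,60);pr("grip60")
r.wait(.1);pr("w")
r.move_straight([.4832,-.0545,.058],max_speed=.02);pr("x-.3")
r.move_straight([.4832,-.0545,.0578],max_speed=.02);s=pr("z-.2")
print(s["joint_positions"].round(4)); q=r.solve_ik([.4832,-.0545,.0578],down(np.radians(175.75)));print(q.round(4))
```

```text
grip60 8.29 [ 0.4838 -0.0545  0.0592] [-4.53  0.3  14.7 ] [0.132 1.03  0.049] 0.153
w 8.39 [ 0.4838 -0.0545  0.0592] [-4.8   0.34 14.6 ] [0.059 1.007 0.003] 0.152
x-.3 8.64 [ 0.4838 -0.0546  0.0592] [-4.69 -0.06 13.46] [0.063 0.847 0.012] 0.15
z-.2 8.89 [ 0.4838 -0.0545  0.0592] [-4.28  0.35 14.98] [0.078 1.004 0.024] 0.152
[-0.9023  0.2265  1.057   2.0681 -0.24    0.9744  1.7767]
[-0.9022  0.2277  1.0561  2.0705 -0.2404  0.9711  1.7767]
```

Run:
```python
from h import *
def pr(t):
    s=r.get_state();print(t,round(s["time_s"],2),s["position"].round(4),s["wrist_force"].round(2),s["moment"].round(3)); return s
r.move_straight([.4822,-.0545,.0576],max_speed=.02);s=pr("x-1")
crop(cam("side"),(343,180),35,8,"s4.png")
# first turn step: 2x4 deg clockwise with IK (yaw decreasing)
for y in (172,168):
    q=r.solve_ik([.4822,-.0545,.0576],down(np.radians(y)));print(q.round(3))
    r.set_joints(q);s=pr(y)
    print(R.from_rotvec(s["tool_rot"]).as_matrix()[:2,0], np.degrees(np.arctan2(*R.from_rotvec(s["tool_rot"]).as_matrix()[[1,0],0])))
```

```text
x-1 9.14 [ 0.4837 -0.0546  0.0592] [-2.08  0.69 13.27] [ 0.061  0.518 -0.057]
s4.png origin 308 145 scale 8
[-0.915  0.229  1.07   2.073 -0.244  0.971  1.715]
172 9.44 [ 0.4837 -0.0546  0.0592] [-2.14  0.06 13.18] [ 0.124  0.563 -0.179]
[-0.99014695  0.14001717] 171.9511433173636
[-0.926  0.234  1.084  2.073 -0.251  0.972  1.651]
168 9.69 [ 0.4839 -0.0546  0.0592] [-2.32  0.17 12.91] [ 0.064  0.495 -0.214]
[-0.97796653  0.20874822] 167.95096080580672
```

```bash
cat >> h.py <<'E'
def turn(y0,y1,x,y,z,step=4,stop=None):
    n=max(1,int(np.ceil(abs(y1-y0)/step)))
    for a in np.linspace(y0,y1,n+1)[1:]:
        s=r.get_state();F=s["wrist_force"]
        z+=np.clip((F[2]-15)*.0001,-.0003,.0003)
        x+=np.clip(F[0]*.0001,-.0002,.0002); y+=np.clip(F[1]*.0001,-.0002,.0002)
        q=r.solve_ik([x,y,z],down(np.radians(a)))
        if q is None or np.abs(q-s["joint_positions"]).max()>.25: print("ik?",a,q);break
        r.set_joints(q);s=r.get_state();F=s["wrist_force"];M=R.from_rotvec(s["tool_rot"]).as_matrix()
        print(round(a,1),round(np.degrees(np.arctan2(M[1,0],M[0,0])),1),round(s["time_s"],2),s["position"].round(4),F.round(1),s["moment"].round(2))
        if F[2]>20 or F[2]<10.5 or np.hypot(F[0],F[1])>7: print("stop: force");break
    return x,y,z
E
python3 - <<'E'
from h import *
print(turn(168,148,.4820,-.0545,.0575))
crop(cam("side"),(343,180),35,8,"s5.png")
crop(cam("top"),(361,210),35,8,"t5.png")
E
```

```text
164.0 164.0 9.94 [ 0.4839 -0.0545  0.0592] [-2.6 -0.  14.8] [ 0.09  0.45 -0.15]
160.0 160.0 10.19 [ 0.4839 -0.0546  0.0592] [-1.1  0.9 14.3] [ 0.15  0.29 -0.14]
156.0 156.0 10.44 [ 0.4839 -0.0546  0.0592] [-1.2  0.3 14.3] [ 0.08  0.36 -0.2 ]
152.0 152.0 10.69 [ 0.4839 -0.0546  0.0592] [-1.2 -0.1 14.5] [ 0.09  0.31 -0.13]
148.0 148.0 10.94 [ 0.4839 -0.0546  0.0592] [-0.7  0.6 15.2] [ 0.09  0.29 -0.12]
(np.float64(0.48124310934152237), np.float64(-0.0543722592457305), np.float64(0.05707869546362852))
s5.png origin 308 145 scale 8
t5.png origin 326 175 scale 8
```

View pics/s5.png

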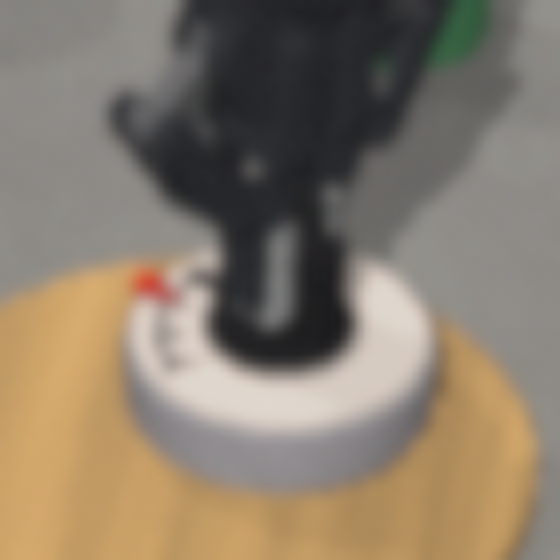

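View pics/t5.png

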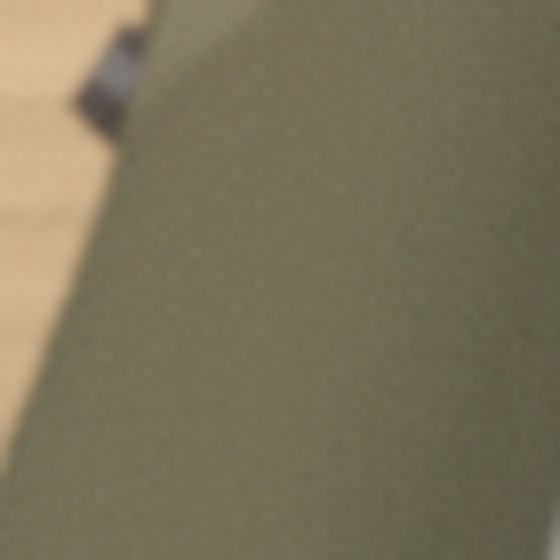

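The pointer has passed the tab, and the tab and ticks are where they were (tab near (150,286)), so the housing holds. Winding on past the blue mark.

Run:
```python
from h import *
print(turn(148,112,.48124,-.05437,.05708))
crop(cam("side"),(343,180),35,8,"s6.png")
c=cam("wrist");cv2.imwrite("pics/w6.png",c["img"][:,:,::-1])
```

```text
144.0 143.9 11.29 [ 0.4839 -0.0546  0.0592] [-1.1 -0.3 14.6] [-0.01  0.27 -0.19]
140.0 140.0 11.54 [ 0.4839 -0.0546  0.0592] [ 0.3 -0.2 15.3] [ 0.07  0.23 -0.19]
136.0 136.0 11.79 [ 0.4839 -0.0546  0.0592] [-0.2  0.1 15.4] [ 0.06  0.22 -0.23]
132.0 132.0 12.04 [ 0.4839 -0.0546  0.0592] [-1.2  0.2 13.9] [-0.01  0.13 -0.15]
128.0 128.0 12.29 [ 0.4839 -0.0546  0.0592] [ 0.2  0.5 16.1] [-0.01  0.19 -0.14]
124.0 124.0 12.54 [ 0.4839 -0.0546  0.0592] [ 0.6 -0.6 14. ] [-0.06  0.1  -0.15]
120.0 120.0 12.79 [ 0.484  -0.0546  0.0592] [-1.6  0.  15.6] [ 0.08  0.21 -0.15]
116.0 116.0 13.04 [ 0.4839 -0.0546  0.0592] [-0.1  0.3 15. ] [ 0.03  0.04 -0.2 ]
112.0 112.0 13.29 [ 0.4839 -0.0546  0.0592] [-0.3  0.4 13.8] [ 0.03  0.07 -0.13]
(np.float64(0.4808419958431439), np.float64(-0.054241688017216794), np.float64(0.057010371975543976))
s6.png origin 308 145 scale 8
```

View pics/s6.png

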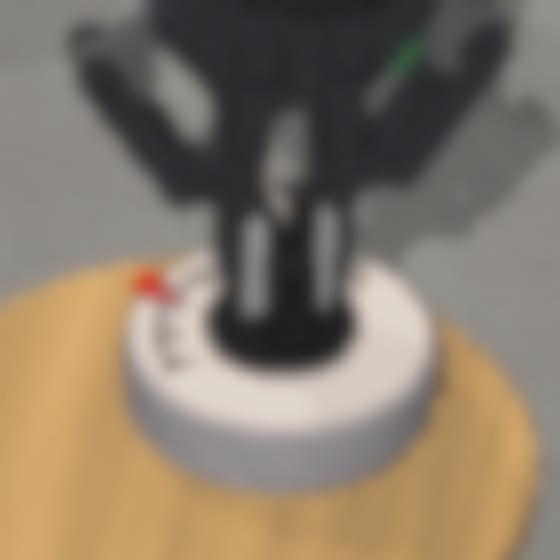

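View pics/w6.png

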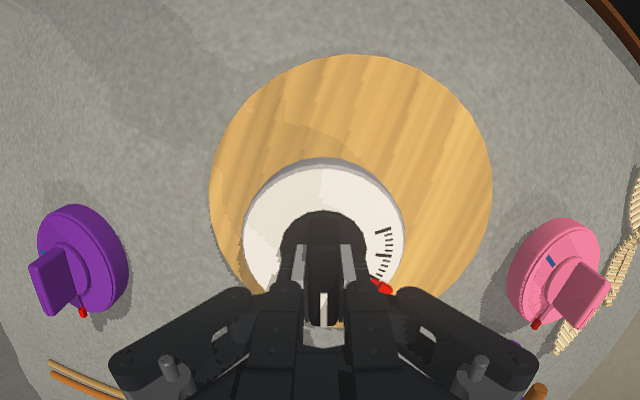

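Run:
```python
from h import *
c=cam("wrist"); C=np.array([.4835,-.0548])
im=c["img"][215:300,365:410,::-1]; cv2.imwrite("pics/w6c.png",cv2.resize(im,None,fx=7,fy=7,interpolation=cv2.INTER_CUBIC))
for n,uv,z in(("tick0",(383,231),.046),("tab",(381,287),.049)):
    q=plane(c,uv,z)[:2]; print(n,q,ang(q,C),np.hypot(*(q-C)))
o=rect(c,C,.046,"rect6.png")
```

```text
tick0 [ 0.51023859 -0.03321525] 38.912236346080995 0.03436355127422067
tab [ 0.52443887 -0.06547371] -14.613010751909991 0.04230743991481128
```

View pics/rect6.png

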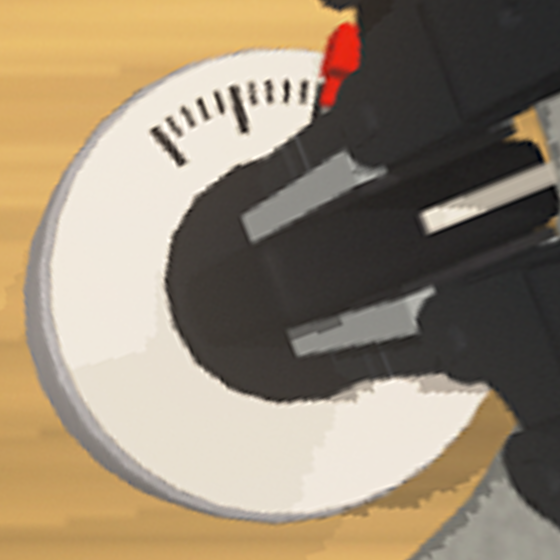

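Run:
```python
from h import *
x,y,z=turn(112,109,.48084,-.05424,.05701,step=1.5)
r.wait(.2)
x,y,z=turn(109,107+2,x,y,z)
x,y,z=turn(109,167.8,x,y,z)
print(x,y,z)
c=cam("wrist");cv2.imwrite("pics/w7.png",c["img"][:,:,::-1]); rect(c,[.4835,-.0548],.046,"rect7.png")
crop(cam("side"),(343,180),35,8,"s7.png")
```

```text
110.5 110.5 13.69 [ 0.4839 -0.0546  0.0592] [-0.9 -0.6 15. ] [ 0.01  0.16 -0.02]
109.0 109.0 13.94 [ 0.4839 -0.0546  0.0592] [-0.3  0.2 15.5] [ 0.13  0.12 -0.05]
109.0 109.0 14.39 [ 0.4839 -0.0546  0.0592] [ 0.3 -0.3 15. ] [ 0.01  0.05 -0.01]
112.9 113.0 14.64 [ 0.4839 -0.0546  0.0592] [ 0.   0.7 13.5] [-0.    0.05  0.18]
116.8 116.9 14.89 [ 0.4839 -0.0546  0.0592] [ 0.2  0.1 16.7] [-0.02  0.23  0.18]
120.8 120.8 15.14 [ 0.4839 -0.0546  0.0592] [ 0.2 -0.1 14.6] [-0.03  0.09  0.18]
124.7 124.7 15.39 [ 0.4839 -0.0546  0.0592] [-0.3 -0.1 15. ] [-0.    0.09  0.15]
128.6 128.6 15.64 [ 0.4839 -0.0546  0.0592] [-0.7  0.  14.3] [0.02 0.15 0.2 ]
132.5 132.6 15.89 [ 0.4839 -0.0546  0.0592] [-0.3  0.5 15.6] [-0.01  0.13  0.19]
136.4 136.5 16.14 [ 0.4838 -0.0546  0.0592] [ 0.1 -0.  13.6] [-0.05  0.1   0.14]
140.4 140.4 16.39 [ 0.4839 -0.0546  0.0592] [-0.7  1.  14.9] [0.01 0.12 0.2 ]
144.3 144.3 16.64 [ 0.4838 -0.0546  0.0592] [-0.9 -0.2 15. ] [-0.09  0.1   0.2 ]
148.2 148.2 16.89 [ 0.4839 -0.0546  0.0592] [ 0.2 -1.4 14.5] [-0.06  0.04  0.22]
152.1 152.2 17.14 [ 0.4839 -0.0546  0.0592] [-0.7 -0.4 15.2] [-0.04  0.11  0.19]
156.0 156.1 17.39 [ 0.4839 -0.0546  0.0592] [-0.2  0.3 15. ] [0.03 0.14 0.2 ]
160.0 160.0 17.64 [ 0.4839 -0.0546  0.0592] [ 0.9 -0.3 14.4] [0.04 0.03 0.18]
163.9 163.9 17.89 [ 0.4838 -0.0546  0.0592] [ 0.1 -0.4 16.1] [0.03 0.13 0.18]
167.8 167.8 18.14 [ 0.4838 -0.0546  0.0592] [-0.1 -0.2 13.8] [0.07 0.03 0.2 ]
0.48061268192581447 -0.05440853390384411 0.056825992813371314
s7.png origin 308 145 scale 8
```

View pics/rect7.png

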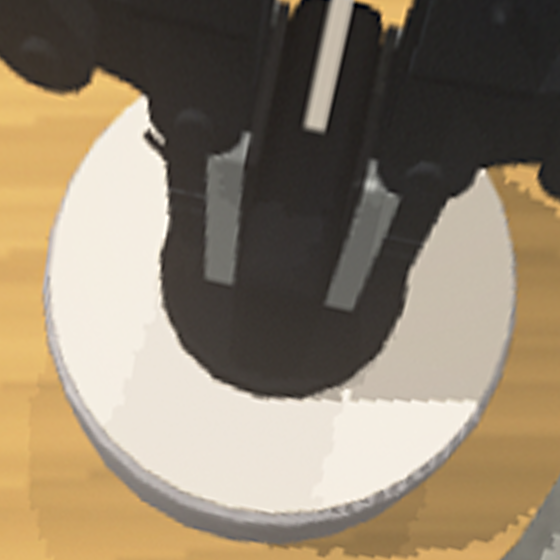

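View pics/s7.png

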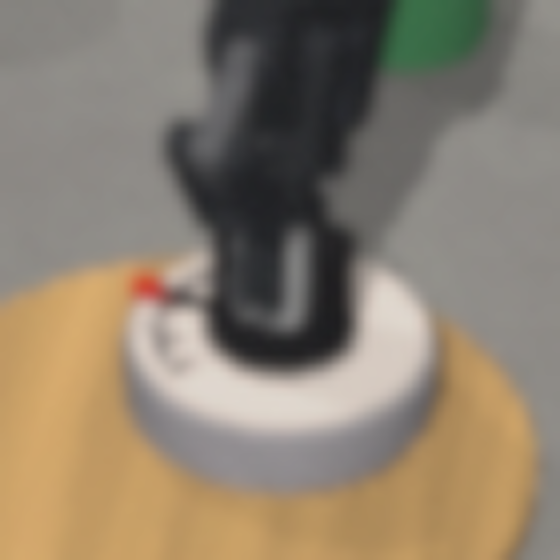

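The pointer lines up with the tab in the side view (tip (170,295), tab (150,288)). I'll relax the press, release and look.

Run:
```python
from h import *
a=np.array([.48061,-.05441,.05683]);b=np.array([.4838,-.0546,.0590])
for t in(.3,.6,.85):
    r.move_straight(a+(b-a)*t,max_speed=.02);s=r.get_state();print(s["wrist_force"].round(1),s["moment"].round(2),s["position"].round(4))
r.command_gripper(.45);s=r.get_state();print(s["wrist_force"].round(1),s["position"].round(4))
r.move_straight([*s["position"][:2],.2],max_speed=.1)
r.move_to([.4835,-.0548,.2],down(np.radians(175)))
print(r.get_state()["time_s"])
C=[.482,-.0553]
c=cam("wrist");rect(c,C,.046,"rect8.png")
m=meas(c,C);print({k:m[k].mean(0) for k in("red","blue")})
r.move_to([.48296,-.05331,.20006],down(np.radians(-5)))
c=cam("wrist");rect(c,C,.046,"rect9.png")
m=meas(c,C);print({k:m[k].mean(0) for k in("red","blue")},r.get_state()["time_s"])
```

```text
[-0.4 -0.1 11.8] [0.05 0.12 0.12] [ 0.4839 -0.0546  0.0593]
[0.5 0.2 8.2] [0.04 0.27 0.1 ] [ 0.4838 -0.0546  0.0593]
[-1.1 -0.3  6.7] [0.06 0.28 0.15] [ 0.4839 -0.0546  0.0593]
[-0.4 -0.1  0.1] [ 0.4831 -0.0546  0.0584]
21.175
{'red': array([ 0.52615314, -0.06368945]), 'blue': array([ 0.49940245, -0.08397977])}
{'red': array([ 0.52589951, -0.06366902]), 'blue': array([ 0.49900601, -0.08427676])} 23.8917
```

View pics/rect8.png

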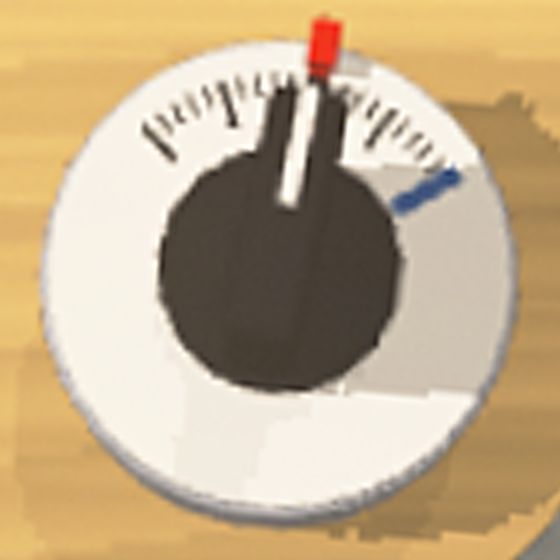

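View pics/rect9.png

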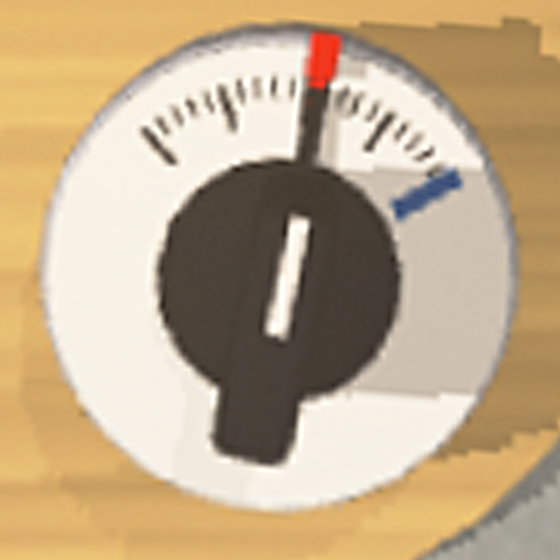

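Run:
```python
from h import *
s=r.get_state();print(s["wrist_force"].round(1),s["time_s"]); r.job_done()
```

```text
[-0.5  0.2 -0.3] 23.8917
the job is handed in; nothing more can be done
```

I set the timer and handed the job in at 23.9 s; the pointer stands at the red tab.

- **Turning:** I gripped the wing at 60 N. I wound it clockwise from about 0.82 rad to about 1.96 rad, some 8 to 10° past the blue mark. Then I turned it back to the tab, at about 0.95 rad, relaxed the press and let go.
- **Pressing:** The wrist read 13 to 17 N downward at every turning step, with side forces up to about 2.6 N. I read the forces between steps of about 4°, not continuously.
- **Pointer:** After release, two opposite wrist views show the pointer tip meeting the tab's inner point. The knob's white line and the tab are both at about −12° in world yaw, so they agree to about 1 to 2°; one minute mark is 5.2°.
- **Housing:** The tab sits within 0.3 mm of where it started and the blue mark within about 0.9 mm, which is measurement noise, so the timer neither swung nor slid. The tab was not touched, and I did not go near the pottery.
- **Limits of the checks:** The blue mark was hidden under the gripper at the turn-back point. I judged "past it" from the tool's yaw and the ticks still in view. My two estimates of the mark's angle differed by 2°, so I wound about 3° further for margin.

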